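# Hold a spring clip open over the job card

## Task

Lift the lid off the blue box by its knob and lay it flat, right way up, near the middle of the black mat, then take the orange spring clip out of the box. Squeeze its levers so the jaws gape wide, bring it down over the middle of the job card's top edge with one jaw on each side, tips about 10 mm below the edge and the clip not touching the card, and finish holding it there, still squeezed open, so that a sheet can be slipped in. Don't shift the card stand, and leave the two bottles and the hammer alone.

Things in the scene. Friction and masses are not known exactly. Their poses are not given: they have to be found in the camera images.
- clip_box: Blue open-topped steel box, fixed to the bench, 110 (x) by 160 (y) by 96 high, walls and floor 4 thick. Origin: centre of its underside; z up. It may stand left or right of the mat, with the card stand on the other side.
- lid: Grey loose lid lying on the clip box: plate 114 (x) by 164 (y) by 5 thick over a locating lip 95 by 145 by 4 that drops inside the box walls with 3.5 play. Black knob on top at the centre. 0.1 to 0.2 kg. Origin: centre of the lip's underside; it is 92 above the bench when on the box. x and y axes as the box's.
- lid_knob (a point): Centre of the lid's knob: the round head is 30 in diameter and 22 high (11 above and below this point). 34 above the lid's underside (lip), 25 above the plate's top, on a stem 16 in diameter. Axes as the lid's.
- mat: Black rubber mat, 150 (x) by 200 (y) by 3 thick, fixed on the bench. Origin: centre of its underside; its yaw varies a little.
- clip: Orange spring clip, 0.12 kg, standing jaws-down in the box, halves hinged along its x axis. Closed: 80 tall, 50 wide (x), 65 across the lever ends (y). Black rubber pads at the jaw tips, each 10 thick, 12 tall, meet at y = 0. Frame of the -y half (a), origin at the closed tips' underside, z up; held open, it tilts about x by half the joint angle, x staying level.
- clip_arm (a joint): Opening angle of the clip, rad: 0 closed, 0.7 a firm stop (wide open). Squeeze the lever ends together along the clip's y: about 8 N a side to start, 12 N at the stop; 25 N holds it firmly at the stop. Width over the lever ends falls from 65 mm (0) to 37 mm (0.7) while the gap between the jaw tips grows from 0 to 29 mm. Open, the jaws span 48 mm over their outsides.
- clip_pivot (a point): On the pivot axis, mid-width: 42 above the closed jaw tips, 39.5 above the open ones. The lever ends are round bars along x, radius 4, 46 long; their centres are 35 above the pivot and 28.5 to each side when closed, 42.5 above and 14.5 to each side when open. Axes as the clip's.
- clip_tip_a (a point): Jaw tip of the -y half: inner edge of its underside, mid-width.
- clip_tip_b (a point): Jaw tip of the +y half: inner edge of its underside, mid-width.
- card_stand: Job card stand, loose, 0.9 kg: green base 130 (x) by 90 (y) by 16 high with a clamp bar 20 across and up to 28 high, holding an upright stiff white card 120 long (x), 4 thick (y), its top edge 140 above the bench. Origin: centre of its underside; z up.
- card_edge (a point): Middle of the card's top edge: x runs along the edge, y is normal to the card, z up.
- bottle_a: White plastic jar, diameter 42, 72 tall, a bystander. Origin: centre of its underside.
- bottle_b: The same kind of jar, a bystander.
- hammer: Hammer lying across the bench beyond the jars, 260 long, a bystander. Origin: underside, mid-length. Its x axis runs from handle to head.

How it is judged:
By the outcome, as a careful person would: the job done as asked, in the order asked, and still so for the second after the job is handed in, while the arm keeps its last pose, push and grip.
It also fails if it takes over 64 s, if anything falls off the work surface, if the arm or the gripper's body presses on something with over 40 N, if the wrist force passes 120 N, or if a joint passes its speed limit or range.

## Robot

A 6-joint arm with a two-finger parallel gripper is mounted at the origin on the work surface. World frame = base frame: x ahead of the robot, y to its left, z up, the work surface at z = 0. Lengths are in m, angles in rad, forces in N, time in s.
With the tool pointing down it reaches from about 0.425 to 0.95 m from the base axis. Payload 3.5 kg.
Tool frame: the origin (TCP) lies between the finger pads; the fingertips stand 22 mm ahead of it and the grasp point (between the pads) lies 3 mm ahead of it (ctrl.nose_length is the z of the fingertips in the tool frame, in m); z points along the fingers, y is the line along which they close (so a half turn about z gives the same grasp; the last joint's range is limited). The gripper opens to 85 mm and grips with 20 to 120 N. Pads are 22 mm wide; open, the fingers measure 114 mm over their backs; the gripper's body (76 mm by 85 mm) begins 54 mm behind the grasp point. The pads swing forward as they close: fully open they stand 13 mm farther back than shut.
Start: joints at [-1.497, 0.286, 1.577, -0, 1.279, -0.15], TCP at [0.15, -0.658, 0.253] pointing down, gripper open.
Joint ranges: [-2.77, 2.77], [-0.9, 2.22], [0.21, 2.48], [-1.53, 4.67], [0.24, 2.81], [-2.84, 2.84]. Speed limits (rad/s): [2.79, 2.79, 3.14, 3.14, 3.14, 3.14].

## Interface

Orientations are given as a unit quaternion [x, y, z, w].
In Python, from plant import ctrl gives the robot as it stands. The module is installed in compiled form; this text tells all that it offers.
- The arm moves only by the tool send_rows, never from a script. Its argument "rows" is text: rows parted by semicolons, each of 7 numbers parted by spaces: the turn, a rotation vector about the tool's x, y, z in a scale on which 1.0 is 120 degrees, then the shift along the tool's x, y, z in shares of 750 mm (1.0 is 750 mm), then the opening, from -1 (shut) to 1 (fully open). A call has 1 to 8 rows; each row is the pose to reach, as a shift and turn from the pose commanded when the call began, along the tool's axes at that moment; what a row does not reach only later rows make up. A row lasts 1/8 s, in which the tool goes at most 62.5 mm and 10.7 degrees, less where a joint would pass 70% of its speed; a pose out of reach is approached as far as the arm can. No shift or turn number may pass 1 either way. A call with a gripper value outside its range is refused whole. The fingers move at their own pace and stop on an object; "grip_force" is the grip in N (left out, the last holds). Time passes only in rows, so rows that repeat a pose let the fingers close. It gives the time, the measured TCP pose, the force, the opening and the grip force at its end, in the units of the state.
- ctrl.get_state(): the state, without advancing time (a new reading comes with each control period).
- ctrl.read_camera(name): name is "side" or "top"; returns a dict with "color" (384x512x3 uint8, red, green, blue), "fx", "fy", "cx", "cy" (pixels), "extrinsics" (4x4, takes a point from world to camera coordinates). Camera axes: x right, y down, z forward; pixel columns grow to the right and rows downward; lengths in m; the calibration is good to about 2 mm. A picture is of the moment at which its call begins. There is no depth.
- ctrl.sign_off(): hands the job in; it is judged then, once.
Trained networks look in a picture, given as the dict that the camera call returned (one of the last four; its "shot" number tells which), for a name from the list of things; names that differ only in an ending like _2 or _b are one class to them, and where a whole thing is asked for, a point or a joint stands for the part that bears it (a point fixed in the world has none). Each returns a list of dicts, best first, with "p" (0 to 1); they miss things now and then, are a little off and sometimes report something else, mostly with a low value. They report only what shows in the picture. A call takes as long as a camera call.
- ctrl.look_for(picture, target): "position" ([x, y, z] in m, in the coordinates of the camera as it stood for that picture, good to about 4 mm: the middle of the surface that is visible of it).
The state is a dict: "time": time; "qpos": joint angles; "dq": joint speeds; "joint_efforts": joint torques, N m; "eef_pos": TCP position; "tcp_rot": TCP orientation; "contact_force": force on the tool from outside, world axes, zero at the start; "wrist_torque": the same for the moment, N m; "opening": opening from 0.0 (shut) to 1.0 (fully open); "finger_force": force on a finger pad.
Only numpy, scipy, OpenCV 4.12 (cv2) and the standard library are available. Lean on these libraries where they do the work, as an engineer would, in place of code of your own. Each camera call takes 0.05 s, during which the arm holds its last target. There are 200 camera calls.

## Working session

There is one attempt and no reset: what is moved stays moved. The work goes in short steps, Python scripts to look and compute and a tool call to move; the robot and the scene stay as the last step left them, time stands still between calls to the robot, and variables do not carry over. Pictures are saved under pics/ and viewed, at most 10 in all, crops included, and the job is handed in when it is done.

Besides the shell and the picture viewer there is one more tool, called by a JSON object that holds its "method" and its "body". send_rows: Moves the arm, as the interface text tells. Its arguments: {"type":"object","properties":{"rows":{"type":"string"},"grip_force":{"type":"number"}},"required":["rows"]}

```bash
mkdir -p pics; cat > h.py <<'E'
import numpy as np, cv2
from plant import ctrl
from scipy.spatial.transform import Rotation as R
def shot(n,save=None):
    p=ctrl.read_camera(n)
    if save: cv2.imwrite('pics/'+save,p['color'][:,:,::-1])
    return p
def w(p,c):
    E=np.array(p['extrinsics']); return E[:3,:3].T@(np.array(c)-E[:3,3])
def ray(p,u,v,z):
    E=np.array(p['extrinsics']); o=-E[:3,:3].T@E[:3,3]
    d=E[:3,:3].T@np.array([(u-p['cx'])/p['fx'],(v-p['cy'])/p['fy'],1]); return o+d*(z-o[2])/d[2]
def px(p,X):
    E=np.array(p['extrinsics']); c=E[:3,:3]@np.array(X)+E[:3,3]
    return np.array([p['fx']*c[0]/c[2]+p['cx'],p['fy']*c[1]/c[2]+p['cy']])
def look(p,t,k=2):
    for r in ctrl.look_for(p,t)[:k]: print(t,round(r['p'],2),w(p,r['position']).round(4))
def st():
    s=ctrl.get_state()
    print({k:np.round(s[k],4).tolist() for k in s})
E
python3 - <<'E'
from h import *
for n in ('top','side'):
    p=shot(n,n+'0.png'); print(n,p['fx'],p['fy'],p['cx'],p['cy'],np.round(p['extrinsics'],4).tolist())
    for t in ['clip_box','lid','lid_knob','mat','card_stand','card_edge','bottle_a','hammer']: look(p,t)
st()
E
```

```text
top 370.03597771195615 370.03597771195615 257.55727900809154 185.30500469403268 [[0.0113, -0.9999, 0.0053, 0.0049], [-0.9856, -0.012, -0.1688, 0.5994], [0.1688, -0.0033, -0.9856, 0.817], [0.0, 0.0, 0.0, 1.0]]
clip_box 0.96 [ 0.5425 -0.1618  0.0415]
lid 0.94 [ 0.5532 -0.2393  0.1   ]
lid_knob 0.57 [ 0.5564 -0.2335  0.1013]
lid_knob 0.47 [0.5416 0.2859 0.0262]
mat 0.96 [ 0.4472 -0.0097  0.0068]
card_stand 0.71 [0.5407 0.29   0.0268]
card_edge 0.89 [0.5431 0.2868 0.0303]
bottle_a 0.86 [ 0.6404 -0.0479  0.0719]
bottle_a 0.65 [0.6288 0.0597 0.0718]
hammer 0.72 [ 0.6408 -0.0501  0.0743]
hammer 0.71 [0.7713 0.0016 0.0256]
side 441.95426464399947 441.95426464399947 257.86628569711013 191.81749015391765 [[-0.9081, -0.4182, 0.019, 0.5558], [-0.2289, 0.4579, -0.859, 0.2482], [0.3506, -0.7845, -0.5116, 0.9717], [0.0, 0.0, 0.0, 1.0]]
clip_box 0.86 [ 0.5348 -0.162   0.0526]
lid 0.76 [ 0.554  -0.2301  0.1024]
lid_knob 0.77 [ 0.5529 -0.2287  0.0997]
mat 0.95 [0.4515 0.006  0.0012]
mat 0.22 [0.5445 0.3083 0.0343]
card_stand 0.85 [0.5419 0.3066 0.0358]
card_stand 0.57 [ 0.5422 -0.16    0.0527]
card_edge 0.65 [0.5477 0.3062 0.0425]
bottle_a 0.96 [0.6308 0.0698 0.0434]
bottle_a 0.7 [ 0.6428 -0.0345  0.0445]
hammer 0.9 [0.7681 0.0454 0.022 ]
{'time': 0.9, 'qpos': [-1.497, 0.2863, 1.5767, 0.0, 1.2786, -0.15], 'dq': [0.0005, -0.0011, 0.0017, -0.001, 0.0002, -0.0003], 'joint_efforts': [0.0002, -40.596, -29.2941, -0.0001, 0.0005, 0.0], 'eef_pos': [0.1498, -0.6581, 0.2533], 'tcp_rot': [0.9937, 0.1117, 0.0, 0.0], 'contact_force': [0.3075, -0.7324, -0.0368], 'wrist_torque': [0.0762, 0.0239, 0.0205], 'finger_force': 0.0, 'opening': 1.0052}
```

```bash
python3 -c "
import cv2,numpy as np
cv2.imwrite('pics/both0.png',cv2.resize(np.vstack([cv2.imread('pics/top0.png'),cv2.imread('pics/side0.png')]),None,fx=.78,fy=.78))"
```

```text
(no output)
```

View pics/top0.png

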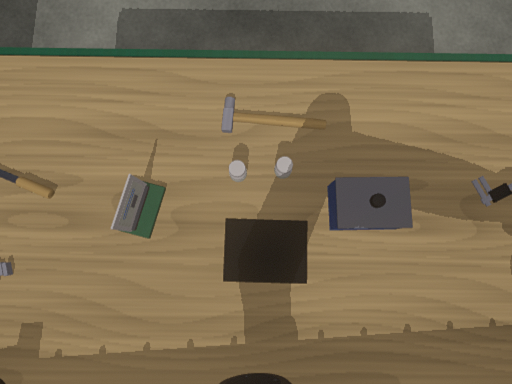

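View pics/side0.png

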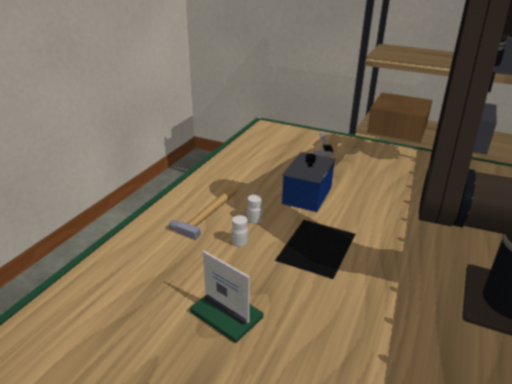

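The top view shows the lid at about (330–411, 177–229) with its knob at (378,200), the mat at (225–307, 218–283), the card stand at (137,206) and the jars at (237,170) and (284,166). In the side view the card's top edge runs from about (205,254) to (248,279).

```bash
python3 - <<'E'
import cv2,numpy as np
t=cv2.imread('pics/top0.png');s=cv2.imread('pics/side0.png')
c=lambda im,x,y:cv2.resize(im[y:y+75,x:x+100],(400,300),interpolation=cv2.INTER_CUBIC)
cv2.imwrite('pics/crop0.png',np.vstack([np.hstack([c(t,321,165),c(t,95,168)]),np.hstack([c(s,180,248),c(s,265,140)])]))
E
```

```text
(no output)
```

View pics/crop0.png

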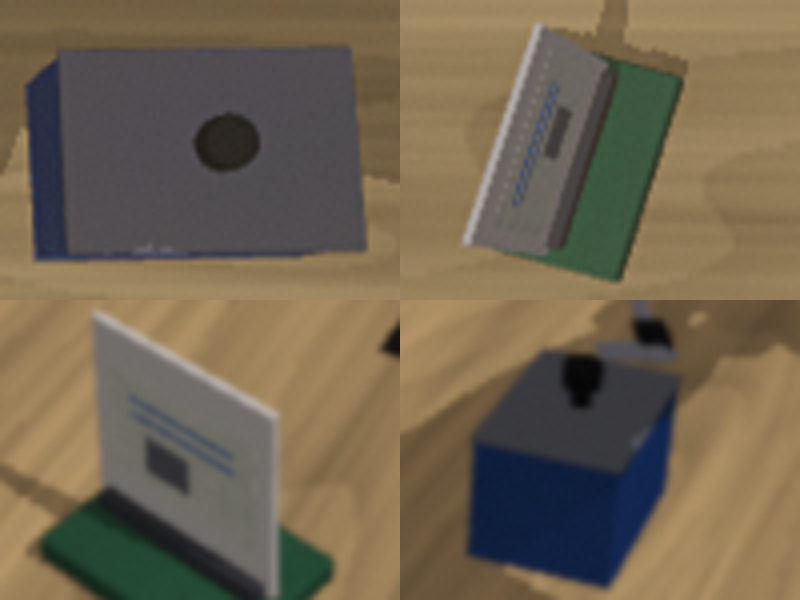

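```bash
python3 - <<'E'
from h import *
T=shot('top');S=shot('side')
f=lambda x,y,x0,y0:(x0+x/4-.4,y0+y/4-.4)
def quad(c): 
    c=np.array(c);
    print('  sides',np.linalg.norm(np.roll(c,-1,0)-c,axis=1).round(4),'yaws',[round(np.degrees(np.arctan2(*(d[1::-1]))),1) for d in (np.roll(c,-1,0)-c)],'mean',c.mean(0).round(4))
print('lid');quad([ray(T,*f(x,y,321,165),.101) for x,y in [(57,48),(350,47),(367,249),(67,252)]])
quad([ray(S,*f(x,y,265,140),.101) for x,y in [(142,50),(280,78),(221,174),(76,138)]])
print('knob top',ray(T,*f(227,142,321,165),.135), ray(S,*f(183,75,265,140),.126))
a,b=[ray(T,*f(x,y,95,168),.14) for x,y in [(140,24),(67,244)]]
print('edgeT',a,b,np.linalg.norm(a-b),(a+b)/2,np.degrees(np.arctan2(*(a-b)[1::-1])))
a,b=[ray(S,*f(x,y,180,248),.14) for x,y in [(96,13),(278,113)]]
print('edgeS',a,b,np.linalg.norm(a-b),(a+b)/2,np.degrees(np.arctan2(*(a-b)[1::-1])))
print('base');quad([ray(T,*f(x,y,95,168),.016) for x,y in [(283,77),(222,279)]])
# base y edge
for P,roi in ((T,(205,315,205,295)),(S,(270,365,215,282))):
    x0,x1,y0,y1=roi
    g=P['color'][y0:y1,x0:x1].max(2); m=(g<45).astype('uint8')
    c=max(cv2.findContours(m,0,2)[0],key=cv2.contourArea)
    q=cv2.approxPolyDP(c,6,True)[:,0]+[x0,y0]
    print('mat',q.tolist()); quad([ray(P,*u,.003) for u in q])
E
```

```text
lid
  sides [0.163  0.1117 0.1631 0.1127] yaws [np.float64(-89.1), np.float64(-178.6), np.float64(91.2), np.float64(1.4)] mean [ 0.5576 -0.2421  0.101 ]
  sides [0.1111 0.1626 0.1089 0.1579] yaws [np.float64(-179.2), np.float64(91.9), np.float64(-1.7), np.float64(-87.2)] mean [ 0.5557 -0.2377  0.101 ]
knob top [ 0.55639683 -0.24020282  0.135     ] [ 0.55675767 -0.24089192  0.126     ]
edgeT [0.60581365 0.28234026 0.14      ] [0.49010154 0.31176743 0.14      ] 0.11939535385363849 [0.54795759 0.29705384 0.14      ] -14.268622878486429
edgeS [0.60512662 0.28278573 0.14      ] [0.4903682  0.30988404 0.14      ] 0.11791443220057668 [0.54774741 0.29633488 0.14      ] -13.286082626960633
base
  sides [0.1258 0.1258] yaws [np.float64(166.3), np.float64(-13.7)] mean [0.5376 0.2513 0.016 ]
mat [[306, 222], [255, 226], [238, 259], [240, 280], [295, 281]]
  sides [0.1247 0.0886 0.0492 0.1305 0.1427] yaws [np.float64(95.1), np.float64(153.3), np.float64(-173.3), np.float64(-90.4), np.float64(-11.2)] mean [ 0.4421 -0.0125  0.003 ]
mat [[304, 220], [277, 260], [332, 277], [353, 234]]
  sides [0.1935 0.1395 0.1897 0.1403] yaws [np.float64(89.7), np.float64(179.8), np.float64(-90.6), np.float64(-1.8)] mean [ 0.4493 -0.0072  0.003 ]
```

```bash
cat >> h.py <<'E'
def go(x,y,z,yaw):
    "turn (deg) and shift (mm) in tool axes from here to a tool-down pose with tool x at yaw"
    s=ctrl.get_state(); A=R.from_quat(s['tcp_rot']); B=R.from_euler('z',yaw,degrees=True)*R.from_quat([1,0,0,0])
    d=A.inv().apply(np.array([x,y,z])-s['eef_pos'])*1000
    print('t',round(s['time'],2),'turn',(A.inv()*B).as_rotvec(degrees=True).round(2),'shift',d.round(1),'rows>=',round(np.linalg.norm(d)/62.5,1))
E
python3 - <<'E'
from h import *
go(.5566,-.2405,.2,0)
E
```

```text
t 1.0 turn [ 0.   -0.   12.82] shift [ 489.3 -316.9   53.3] rows>= 9.4
```

The rows are not in the units I measure in: shifts go in shares of 750 mm and turns go in shares of 120 degrees. I convert before sending: 390 mm / 750 = 0.52, 344 mm / 750 = 0.4587, 12.8 degrees / 120 = 0.1067.

{"method": "send_rows", "body": {"rows": "0 0 0.0133 0.0587 -0.0373 0 1;0 0 0.0267 0.1253 -0.0813 0 1;0 0 0.04 0.192 -0.124 0 1;0 0 0.0533 0.2587 -0.168 0 1;0 0 0.0667 0.3253 -0.2107 0 1;0 0 0.08 0.392 -0.2533 0 1;0 0 0.0917 0.4587 -0.296 0 1;0 0 0.1067 0.52 -0.336 0 1", "grip_force": 40}}

```text
time: 2.0
eef_pos: [0.4754, -0.3243, 0.2537]
tcp_rot: [1.0, -0.0, 0.0, 0.0]
contact_force: [0.2, -0.8, 0.8]
opening: 1.002
finger_force: 0.0
```

```bash
python3 - <<'E'
from h import *
go(.5566,-.2405,.2,0)
E
```

```text
t 2.0 turn [ 0.04 -0.04 -0.02] shift [ 81.1 -83.8  53.7] rows>= 2.1
```

To row units: 125 mm / 750 = 0.1667, 120 mm / 750 = 0.16.

{"method": "send_rows", "body": {"rows": "0 0 0 0.04 -0.0413 0.0267 1;0 0 0 0.0867 -0.0893 0.0573 1;0 0 0 0.108 -0.112 0.072 1;0 0 0 0.108 -0.112 0.1067 0.4;0 0 0 0.108 -0.112 0.14 0.4;0 0 0 0.108 -0.112 0.16 0.4;0 0 0 0.108 -0.112 0.1667 0.4;0 0 0 0.108 -0.112 0.1667 0.4"}}

```text
time: 3.0
eef_pos: [0.5553, -0.2421, 0.1287]
tcp_rot: [1.0, 0.0, 0.0, 0.0]
contact_force: [0.4, 0.6, 0.7]
opening: 0.699
finger_force: 0.0
```

```bash
python3 - <<'E'
from h import *
T=shot('top');S=shot('side','grasp.png')
st()
for p in (T,S): look(p,'lid_knob',1); look(p,'lid',1)
E
```

```text
{'time': 3.1, 'qpos': [-0.5785, 0.2655, 1.8431, 0.0, 1.0309, 0.9921], 'dq': [0.0007, -0.005, -0.0001, 0.0009, -0.0004, 0.0016], 'joint_efforts': [0.0071, -36.0613, -25.6573, 0.0003, 0.0052, -0.0], 'eef_pos': [0.5557, -0.2424, 0.1295], 'tcp_rot': [1.0, 0.0001, 0.0009, 0.0006], 'contact_force': [-0.1884, 0.3583, -0.2796], 'wrist_torque': [0.0018, -0.0507, -0.0135], 'finger_force': 0.0, 'opening': 0.7004}
lid_knob 0.63 [ 0.5619 -0.192   0.0972]
lid 0.8 [ 0.5594 -0.1912  0.1035]
lid_knob 0.71 [ 0.6426 -0.0348  0.0463]
lid 0.9 [ 0.5467 -0.2209  0.1024]
```

{"method": "send_rows", "body": {"rows": "0 0 0 0 0 0 -1;0 0 0 0 0 0 -1;0 0 0 0 0 0 -1;0 0 0 0 0 0 -1;0 0 0 0 0 0 -1", "grip_force": 60}}

```text
time: 3.92
eef_pos: [0.5554, -0.2421, 0.1288]
tcp_rot: [1.0, 0.0, 0.0, 0.0]
contact_force: [-0.8, -0.5, 4.5]
opening: 0.33
finger_force: 59.6
```

To row units: -90 mm / 750 = -0.12, -80 mm / 750 = -0.1067.

{"method": "send_rows", "body": {"rows": "0 0 0 0 0 -0.0067 -1;0 0 0 0 0 -0.02 -1;0 0 0 0 0 -0.0467 -1;0 0 0 0 0 -0.08 -1;0 0 0 0 0 -0.1067 -1;0 0 0 0 0 -0.12 -1;0 0 0 0 0 -0.12 -1"}}

```text
time: 4.8
eef_pos: [0.5555, -0.2421, 0.2194]
tcp_rot: [1.0, 0.0, 0.001, 0.001]
contact_force: [0.0, 0.6, -1.2]
opening: 0.336
finger_force: 59.4
```

```bash
python3 - <<'E'
from h import *
T=shot('top');S=shot('side')
t=T['color'][160:280,210:430,::-1];s=S['color'][120:300,170:390,::-1]
cv2.imwrite('pics/lift.png',np.vstack([cv2.resize(t,None,fx=2,fy=2,interpolation=2),cv2.resize(s,None,fx=2,fy=2,interpolation=2)]))
st(); go(.449,-.007,.2,0)
for p in (T,S): look(p,'clip',2); look(p,'clip_pivot',1)
E
```

```text
{'time': 4.9, 'qpos': [-0.5783, 0.1663, 1.7864, 0.0, 1.1905, 0.9921], 'dq': [-0.0011, 0.01, 0.01, -0.0006, 0.0009, -0.0002], 'joint_efforts': [0.0081, -36.6329, -29.7754, 0.0026, -0.0145, 0.0], 'eef_pos': [0.5547, -0.2416, 0.2174], 'tcp_rot': [1.0, 0.0002, -0.0007, -0.0004], 'contact_force': [-0.0623, -0.2897, -1.9705], 'wrist_torque': [-0.0057, -0.0083, -0.0107], 'finger_force': 59.3561, 'opening': 0.3312}
t 4.9 turn [-0.05  0.08  0.02] shift [-105.6 -234.6   17.8] rows>= 4.1
clip 0.69 [ 0.5615 -0.1929  0.1897]
clip 0.78 [ 0.5592 -0.2647  0.0678]
clip_pivot 0.78 [ 0.5599 -0.2643  0.0733]
```

View pics/lift.png

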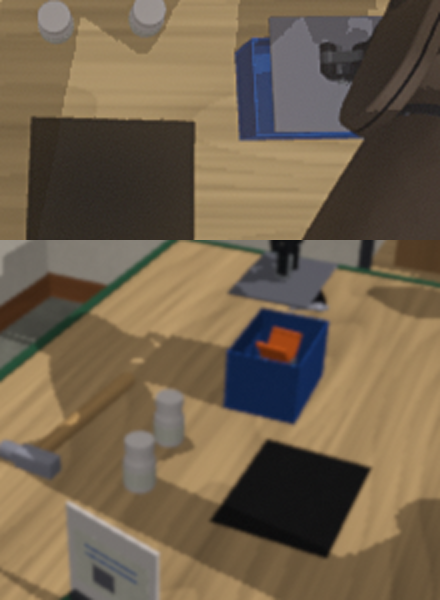

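The lid is off and hangs level from the gripper. The orange clip stands in the box at about (307,160) in side-image pixels. The mat corners in the top view are (226,218.5), (307.5,221), (306,283) and (223,282).

```bash
python3 - <<'E'
from h import *
T=shot('top');S=shot('side')
c=np.array([ray(T,*u,.003) for u in [(226,218.5),(307.5,221),(306,283),(223,282)]]); print(c.round(4),c.mean(0))
c=np.array([ray(S,*u,.003) for u in [(305,220),(355,234),(333.5,278),(276,260)]]); print(c.round(4),c.mean(0))
E
```

```text
[[ 0.5245  0.0878  0.003 ]
 [ 0.5207 -0.111   0.003 ]
 [ 0.3739 -0.1057  0.003 ]
 [ 0.3741  0.091   0.003 ]] [ 0.44828425 -0.00947669  0.003     ]
[[ 0.5162 -0.1065  0.003 ]
 [ 0.3736 -0.1032  0.003 ]
 [ 0.3761  0.0906  0.003 ]
 [ 0.522   0.0894  0.003 ]] [ 0.44696053 -0.00741628  0.003     ]
```

To row units: -235 mm / 750 = -0.3133, -210 mm / 750 = -0.28.

{"method": "send_rows", "body": {"rows": "0 0 0 -0.016 -0.0373 0 -1;0 0 0 -0.044 -0.0973 0 -1;0 0 0 -0.072 -0.1587 0 -1;0 0 0 -0.1 -0.22 0 -1;0 0 0 -0.1267 -0.28 0 -1;0 0 0 -0.1413 -0.3133 0 -1;0 0 0 -0.1413 -0.3133 0.04 -1;0 0 0 -0.1413 -0.3133 0.08 -1"}}

```text
time: 6.2
eef_pos: [0.4493, -0.0064, 0.1583]
tcp_rot: [1.0, 0.001, 0.001, 0.0]
contact_force: [-0.1, -1.1, -2.1]
opening: 0.338
finger_force: 59.5
```

```bash
python3 - <<'E'
from h import *
go(.449,-.008,.04,0)
E
```

```text
t 6.2 turn [ 0.03 -0.12  0.09] shift [ -0.6   1.5 118.3] rows>= 1.9
```

To row units: 117 mm / 750 = 0.156, 114 mm / 750 = 0.152.

{"method": "send_rows", "body": {"rows": "0 0 0 -0.0013 0.0013 0.0533 -1;0 0 0 -0.0013 0.0013 0.1 -1;0 0 0 -0.0013 0.0013 0.1267 -1;0 0 0 -0.0013 0.0013 0.14 -1;0 0 0 -0.0013 0.0013 0.1467 -1;0 0 0 -0.0013 0.0013 0.152 -1;0 0 0 -0.0013 0.0013 0.156 -1;0 0 0 -0.0013 0.0013 0.156 -1"}}

```text
time: 7.2
eef_pos: [0.4482, -0.0079, 0.0415]
tcp_rot: [1.0, 0.0, 0.0, 0.0]
contact_force: [-0.3, 0.1, -1.4]
opening: 0.335
finger_force: 59.5
```

To row units: 2 mm / 750 = 0.0027, 1 mm / 750 = 0.0013.

{"method": "send_rows", "body": {"rows": "0 0 0 0 0 0.0013 -1;0 0 0 0 0 0.0027 -1;0 0 0 0 0 0.0027 -1"}}

```text
time: 7.58
eef_pos: [0.4483, -0.0079, 0.0398]
tcp_rot: [1.0, 0.0, 0.0, 0.0]
contact_force: [-1.4, 0.1, 2.7]
opening: 0.334
finger_force: 59.9
```

To row units: -200 mm / 750 = -0.2667, -150 mm / 750 = -0.2.

{"method": "send_rows", "body": {"rows": "0 0 0 0 0 0 0.4;0 0 0 0 0 0 0.5;0 0 0 0 0 0 0.6;0 0 0 0 0 -0.0133 0.6;0 0 0 0 0 -0.0533 0.6;0 0 0 0 0 -0.12 0.6;0 0 0 0 0 -0.2 0.6;0 0 0 0 0 -0.2667 0.6"}}

```text
time: 8.57
eef_pos: [0.4482, -0.0079, 0.2426]
tcp_rot: [1.0, 0.0, 0.001, 0.0]
contact_force: [1.0, 0.1, -0.4]
opening: 0.802
finger_force: 0.0
```

```bash
python3 - <<'E'
from h import *
T=shot('top');S=shot('side')
big=lambda im,x,y,a,b,f:cv2.resize(im['color'][y:y+b,x:x+a,::-1],None,fx=f,fy=f,interpolation=2)
cv2.imwrite('pics/box.png',np.vstack([np.hstack([big(T,320,165,100,75,4),big(S,275,145,100,75,4)]),np.hstack([big(T,200,190,200,150,2),big(S,200,190,200,150,2)])]))
st()
for p in (T,S):
  for t in ['clip','clip_pivot','lid','lid_knob']: look(p,t,2)
E
```

```text
{'time': 8.675, 'qpos': [-0.2445, -0.2305, 2.1163, 0.0, 1.241, 1.3257], 'dq': [-0.0026, 0.0551, 0.0917, 0.0008, -0.05, -0.0002], 'joint_efforts': [0.2061, -19.6558, -27.9541, 0.0063, 0.2608, -0.0001], 'eef_pos': [0.4514, -0.0086, 0.2474], 'tcp_rot': [1.0, 0.0003, 0.0072, 0.0018], 'contact_force': [0.5845, -1.0933, 0.689], 'wrist_torque': [-0.0983, -0.0105, -0.0441], 'finger_force': 0.0, 'opening': 0.7987}
clip 0.96 [ 0.5565 -0.2556  0.0669]
clip_pivot 0.98 [ 0.5598 -0.2568  0.0723]
clip 0.75 [ 0.5643 -0.2571  0.0675]
clip_pivot 0.53 [ 0.5625 -0.2621  0.07  ]
clip_pivot 0.39 [ 0.5489 -0.1607  0.0598]
lid 0.62 [0.4457 0.0046 0.0138]
lid 0.49 [ 0.5642 -0.2583  0.064 ]
lid_knob 0.92 [0.4468 0.0076 0.0114]
lid_knob 0.15 [ 0.5583 -0.2598  0.0729]
```

View pics/box.png

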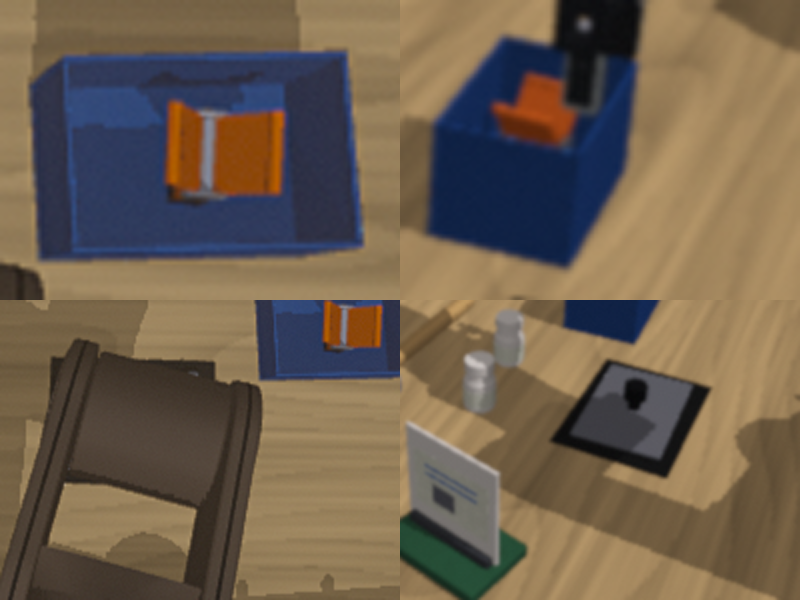

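The lid lies flat in the middle of the mat. In the top crop the clip stands closed, with its lever bars at crop x of about 168–182 and 270–284 and crop y of about 102–193. Its hinge axis is roughly along world x.

```bash
python3 - <<'E'
from h import *
T=shot('top');S=shot('side')
im=T['color'][165:240,320:420].astype(int)
m=((im[:,:,0]>110)&(im[:,:,2]<60)&(im[:,:,0]-im[:,:,1]>50)).astype('uint8')
ys,xs=np.nonzero(m); print(xs.min()+320,xs.max()+320,ys.min()+165,ys.max()+165)
c=max(cv2.findContours(m,0,2)[0],key=cv2.contourArea); 
for r in range(ys.min(),ys.max()+1,2):
    k=np.nonzero(m[r])[0]; 
    if len(k): print(r+165,k.min()+320,k.max()+320,end=' | ')
print()
for k in range(xs.min(),xs.max()+1,2):
    r=np.nonzero(m[:,k])[0]
    if len(r): print(k+320,r.min()+165,r.max()+165,end=' | ')
f=lambda x,y,x0,y0:(x0+x/4-.4,y0+y/4-.4)
q=[ray(T,*f(x,y,320,165),.081) for x,y in [(168,102),(284,112),(282,193),(169,190)]]
print(np.round(q,4),np.mean(q,0))
ctr=np.mean(q,0)
print(ray(T,*f(168+116/2,148,320,165),.081))
E
```

```text
362 390 190 213
190 363 363 | 192 362 367 | 194 362 390 | 196 362 390 | 198 362 390 | 200 362 390 | 202 362 390 | 204 362 390 | 206 362 389 | 208 362 389 | 210 362 389 | 212 367 389 | 
362 191 210 | 364 191 211 | 366 192 211 | 368 193 212 | 370 195 198 | 374 195 212 | 376 194 212 | 378 194 213 | 380 194 212 | 382 194 212 | 384 194 212 | 386 193 212 | 388 193 213 | 390 193 204 | [[ 0.586  -0.2234  0.081 ]
 [ 0.5811 -0.2888  0.081 ]
 [ 0.5352 -0.2854  0.081 ]
 [ 0.5361 -0.2221  0.081 ]] [ 0.55962147 -0.25491607  0.081     ]
[ 0.56021467 -0.25508716  0.081     ]
```

```bash
python3 - <<'E'
from h import *
go(.56,-.255,.16,-4)
E
```

```text
t 9.18 turn [-0.03  0.12  4.02] shift [112.5 247.3  77.9] rows>= 4.5
```

To row units: 247 mm / 750 = 0.3293, 112 mm / 750 = 0.1493, 4 degrees / 120 = 0.0333.

{"method": "send_rows", "body": {"rows": "0 0 0.0042 0.016 0.036 0.0067 0.8;0 0 0.0083 0.0453 0.1 0.0133 0.8;0 0 0.0167 0.0747 0.164 0.02 0.8;0 0 0.025 0.104 0.2293 0.02 0.8;0 0 0.0333 0.1333 0.2933 0.02 0.8;0 0 0.0333 0.1493 0.3293 0.0533 0.8;0 0 0.0333 0.1493 0.3293 0.1067 0.8;0 0 0.0333 0.1493 0.3293 0.1067 0.8"}}

```text
time: 10.18
eef_pos: [0.5577, -0.2536, 0.1544]
tcp_rot: [0.999, -0.035, -0.004, -0.003]
contact_force: [0.1, 0.0, 0.0]
opening: 0.899
finger_force: 0.0
```

```bash
python3 - <<'E'
from h import *
go(.56,-.255,.084,-4)
S=shot('side','over.png')
E
```

```text
t 10.18 turn [-0.29  0.5  -0.01] shift [ 3.   1.6 70.4] rows>= 1.1
```

To row units: 50 mm / 750 = 0.0667, 40 mm / 750 = 0.0533.

{"method": "send_rows", "body": {"rows": "0 0 0 0 0 0.0267 0.8;0 0 0 0 0 0.0533 0.8;0 0 0 0 0 0.0667 0.8;0 0 0 0 0 0.0667 0.8;0 0 0 0 0 0.0667 0.8"}}

```text
time: 10.85
eef_pos: [0.5605, -0.255, 0.1099]
tcp_rot: [0.999, -0.035, 0.0, 0.0]
contact_force: [-0.8, -0.9, 0.0]
opening: 0.899
finger_force: 0.0
```

```bash
python3 - <<'E'
from h import *
go(.56,-.255,.084,-4)
E
```

```text
t 10.85 turn [ 0.03 -0.05  0.03] shift [-0.6 -0.  25.9] rows>= 0.4
```

To row units: 26 mm / 750 = 0.0347, 20 mm / 750 = 0.0267.

{"method": "send_rows", "body": {"rows": "0 0 0 0 0 0.0133 0.8;0 0 0 0 0 0.0267 0.8;0 0 0 0 0 0.0347 0.8;0 0 0 0 0 0.0347 0.8;0 0 0 0 0 0.0347 -1;0 0 0 0 0 0.0347 -1;0 0 0 0 0 0.0347 -1;0 0 0 0 0 0.0347 -1", "grip_force": 35}}

```text
time: 11.85
eef_pos: [0.565, -0.2576, 0.093]
tcp_rot: [0.999, -0.035, 0.006, 0.003]
contact_force: [-3.9, 3.2, 27.5]
opening: 0.418
finger_force: 32.4
```

{"method": "send_rows", "body": {"rows": "0 0 0 0 0 0 -1;0 0 0 0 0 0 -1;0 0 0 0 0 0 -1"}}

```text
time: 12.22
eef_pos: [0.5649, -0.2576, 0.093]
tcp_rot: [0.999, -0.035, 0.005, 0.003]
contact_force: [-5.0, 3.7, 26.7]
opening: 0.42
finger_force: 32.3
```

To row units: -160 mm / 750 = -0.2133, -120 mm / 750 = -0.16.

{"method": "send_rows", "body": {"rows": "0 0 0 0 0 -0.0053 -1;0 0 0 0 0 -0.012 -1;0 0 0 0 0 -0.016 -1;0 0 0 0 0 -0.0267 -1;0 0 0 0 0 -0.0533 -1;0 0 0 0 0 -0.1 -1;0 0 0 0 0 -0.16 -1;0 0 0 0 0 -0.2133 -1"}}

```text
time: 13.22
eef_pos: [0.5603, -0.2549, 0.2463]
tcp_rot: [0.999, -0.035, 0.001, 0.0]
contact_force: [0.2, 0.3, -1.0]
opening: 0.412
finger_force: 35.1
```

```bash
python3 - <<'E'
from h import *
T=shot('top');S=shot('side')
st()
big=lambda im,x,y,a,b,f:cv2.resize(im['color'][y:y+b,x:x+a,::-1],None,fx=f,fy=f,interpolation=2)
e=np.array(ctrl.get_state()['eef_pos']); ps=px(S,e).astype(int); pt=px(T,e).astype(int); print(ps,pt)
X=lambda im,p:big(im,max(0,min(p[0]-50,412)),max(0,min(p[1]-60,264)),100,120,4)
print(max(0,min(ps[0]-50,412)),max(0,min(ps[1]-60,264)))
cv2.imwrite('pics/held.png',np.hstack([X(S,ps),X(T,pt)]))
for p in (T,S):
  for t in ['clip','clip_pivot','clip_tip_a']: look(p,t,2)
E
```

```text
{'time': 13.325, 'qpos': [-0.5915, 0.1586, 1.7309, 0.0, 1.2389, 1.0486], 'dq': [-0.0018, 0.047, 0.0723, 0.0007, -0.0416, 0.0015], 'joint_efforts': [0.1017, -34.0397, -27.4579, 0.0011, 0.2548, -0.0002], 'eef_pos': [0.5628, -0.2565, 0.2515], 'tcp_rot': [0.9994, -0.0346, 0.0056, 0.0035], 'contact_force': [0.3659, -0.4514, -0.4989], 'wrist_torque': [0.0335, -0.018, 0.0396], 'finger_force': 35.1361, 'opening': 0.4151}
[313 115] [407 188]
263 55
clip 0.78 [ 0.5495 -0.2306  0.1792]
clip_pivot 0.71 [ 0.5505 -0.2307  0.1887]
clip_pivot 0.26 [ 0.4491 -0.0074  0.0144]
clip_tip_a 0.73 [ 0.5511 -0.2319  0.186 ]
clip_tip_a 0.68 [ 0.55   -0.2285  0.1816]
clip 0.65 [ 0.5586 -0.2418  0.2006]
clip 0.23 [ 0.6426 -0.0364  0.0453]
clip_pivot 0.76 [ 0.5579 -0.2413  0.2045]
clip_pivot 0.2 [0.4486 0.0045 0.0117]
clip_tip_a 0.96 [ 0.5623 -0.2398  0.2076]
clip_tip_a 0.93 [ 0.5524 -0.2442  0.2101]
```

View pics/held.png

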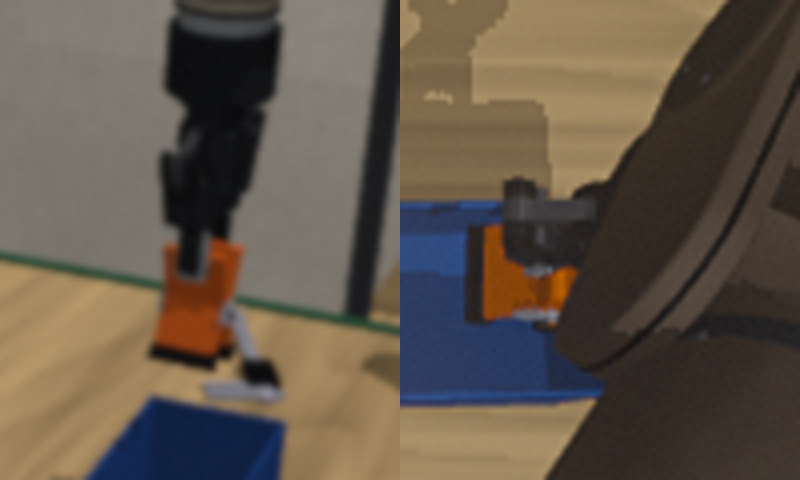

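The clip is held jaws-down and open. Its jaw tips are at about (301,145) in the side image and it hangs roughly upright.

To row units: -370 mm / 750 = -0.4933, -315 mm / 750 = -0.42, 8 degrees / 120 = 0.0667.

{"method": "send_rows", "body": {"rows": "0 0 0.0042 -0.0013 -0.02 -0.02 -1;0 0 0.0125 -0.0053 -0.06 -0.04 -1;0 0 0.025 -0.012 -0.1267 -0.0467 -1;0 0 0.0333 -0.0187 -0.2 -0.0467 -1;0 0 0.0417 -0.0253 -0.2733 -0.0467 -1;0 0 0.05 -0.032 -0.3467 -0.0467 -1;0 0 0.0583 -0.0387 -0.42 -0.0467 -1;0 0 0.0667 -0.0453 -0.4933 -0.0467 -1"}}

```text
time: 14.62
eef_pos: [0.5512, 0.1192, 0.2792]
tcp_rot: [0.995, -0.105, 0.0, -0.0]
contact_force: [0.6, -0.5, -0.7]
opening: 0.413
finger_force: 35.2
```

```bash
python3 - <<'E'
from h import *
go(.548,.2967,.28,-13.8)
E
```

```text
t 14.62 turn [-0.03 -0.04  1.8 ] shift [ -40.1 -172.9   -0.8] rows>= 2.8
```

To row units: -172 mm / 750 = -0.2293, -170 mm / 750 = -0.2267, 1.8 degrees / 120 = 0.015.

{"method": "send_rows", "body": {"rows": "0 0 0.0042 -0.0133 -0.0533 0 -1;0 0 0.0083 -0.0267 -0.1133 0 -1;0 0 0.0125 -0.04 -0.1733 0 -1;0 0 0.015 -0.048 -0.2067 0 -1;0 0 0.015 -0.0533 -0.2267 0 -1;0 0 0.015 -0.0533 -0.2293 0 -1;0 0 0.015 -0.0533 -0.2293 0 -1;0 0 0.015 -0.0533 -0.2293 0 -1"}}

```text
time: 15.62
eef_pos: [0.5487, 0.2922, 0.2784]
tcp_rot: [0.993, -0.121, -0.0, 0.0]
contact_force: [-0.1, 0.5, -1.4]
opening: 0.417
finger_force: 35.2
```

```bash
python3 - <<'E'
from h import *
T=shot('top');S=shot('side')
st(); go(.548,.2967,.28,-13.8)
big=lambda im,x,y,a,b,f:cv2.resize(im['color'][y:y+b,x:x+a,::-1],None,fx=f,fy=f,interpolation=2)
e=np.array(ctrl.get_state()['eef_pos']); ps=px(S,e).astype(int); pt=px(T,e).astype(int); print(ps,pt)
cv2.imwrite('pics/hover.png',np.hstack([big(S,170,180,100,120,4),big(T,80,120,100,120,4)]))
for p in (T,S):
  for t in ['clip','clip_pivot','clip_tip_a','card_edge']: look(p,t,2)
E
```

```text
{'time': 15.725, 'qpos': [0.3265, 0.1523, 1.6884, -0.0001, 1.301, 2.1391], 'dq': [0.0017, 0.0012, -0.0012, -0.0007, -0.0021, -0.0006], 'joint_efforts': [0.0672, -36.3857, -30.2249, 0.0047, 0.0011, -0.0004], 'eef_pos': [0.5487, 0.2923, 0.2784], 'tcp_rot': [0.9927, -0.1206, 0.0, 0.0], 'contact_force': [0.0478, -0.5514, -1.7443], 'wrist_torque': [-0.0106, -0.0166, 0.0186], 'finger_force': 35.2008, 'opening': 0.4136}
t 15.72 turn [ 0.   -0.   -0.05] shift [-1.7 -4.1 -1.6] rows>= 0.1
[224 201] [ 94 190]
clip 0.57 [0.5326 0.2902 0.2236]
clip_pivot 0.87 [0.5348 0.2898 0.2277]
clip_pivot 0.4 [ 0.6394 -0.0457  0.0702]
clip_tip_a 0.8 [0.5326 0.2908 0.2235]
card_edge 0.61 [0.542  0.2858 0.0302]
clip 0.89 [0.5394 0.3095 0.2247]
clip_pivot 0.62 [0.5399 0.3058 0.2287]
clip_pivot 0.38 [0.77   0.089  0.0261]
clip_tip_a 0.65 [0.5356 0.3064 0.2353]
clip_tip_a 0.58 [0.5492 0.3112 0.2277]
card_edge 0.85 [0.5445 0.3067 0.04  ]
```

View pics/hover.png

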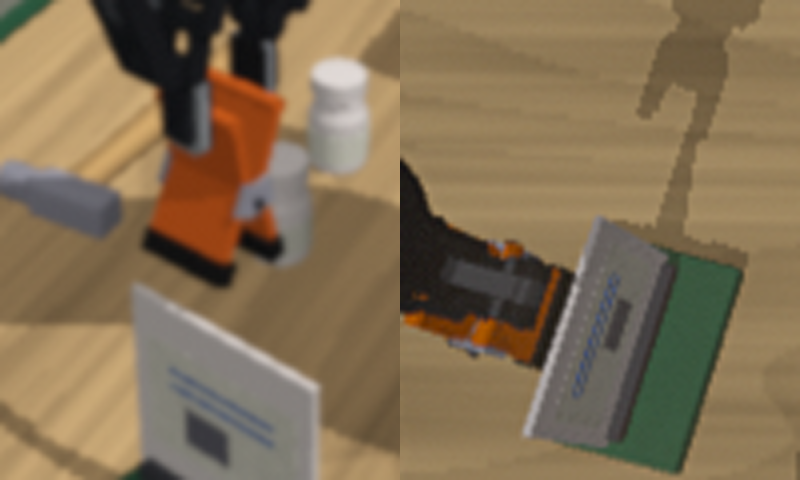

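In the side crop the near jaw's outer bottom edge runs from about (143,247) to (223,287), and the far jaw's right inner corner is near (267,262). In the top crop the −y jaw's outer edge runs from about (575,270) to (545,368). The jaws hang open just clear of the card.

```bash
cat > fit.py <<'E'
from h import *
from scipy.optimize import least_squares
c,s_=np.cos,np.sin
def model(h,xs,y,z,roll):  # point in clip frame: tips mid origin -> relative
    return None
def fit(T,S,pts,e,yaw):
    Rz=R.from_euler('z',yaw,degrees=True)
    def world(q,P):
        t,roll,dy=q[:3],q[3],q[4]
        piv=np.array([0,0,.0395])
        return e+(Rz*R.from_euler('z',dy)).apply(R.from_euler('x',roll).apply(np.array(P)-piv)+piv+t)
    def res(q): return np.concatenate([np.concatenate([px({'T':T,'S':S}[k],world(q,P))-u for k,P,u in pts]), [q[3]/.02*.5,q[4]/.02*.5]])
    r=least_squares(res,[0,0,-.089,0,0])
    print('offset mm (clip axes, tips mid vs TCP)',(r.x[:3]*1000).round(1),'roll,yaw deg',np.degrees(r.x[3:]).round(2)); print(res(r.x)[:-2].reshape(-1,2).round(1).tolist())
    return world(r.x,[0,0,0])
E
python3 - <<'E'
from fit import *
T=shot('top');S=shot('side')
st_=ctrl.get_state(); e=np.array(st_['eef_pos'])
sc=lambda x,y:np.array([170+x/4-.4,180+y/4-.4]); tc=lambda x,y:np.array([80+(x-400)/4-.4,120+y/4-.4])
pts=[('S',[.025,.0239,.0034],sc(143,247)),('S',[-.025,.0239,.0034],sc(223,287)),('S',[-.025,-.0145,0],sc(266,262)),
('T',[.025,-.0239,.0034],tc(574,270)),('T',[-.025,-.0239,.0034],tc(545,368))]
print(fit(T,S,pts,e,-13.85),e)
E
```

```text
offset mm (clip axes, tips mid vs TCP) [ -1.2   7.6 -85.2] roll,yaw deg [1.75 0.75]
[[-1.1, 0.2], [-1.0, 0.8], [2.0, -1.0], [0.3, -0.2], [-0.2, 0.2]]
[0.54923978 0.30201113 0.19314669] [0.54844318 0.29318932 0.27830805]
```

```bash
python3 - <<'E'
from h import *
T=shot('top');S=shot('side')
big=lambda im,x,y,a,b,f:cv2.resize(im['color'][y:y+b,x:x+a,::-1],None,fx=f,fy=f,interpolation=0)
o=np.hstack([big(S,200,190,50,70,8),big(T,98,172,40,70,8)]); o=np.clip(o.astype(float)*1.5,0,255).astype('uint8')
cv2.imwrite('pics/zoom.png',o)
E
```

```text
(no output)
```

View pics/zoom.png

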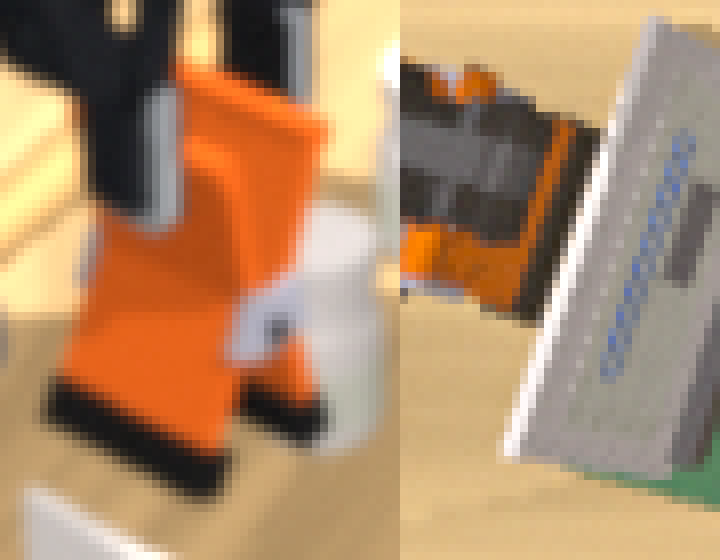

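```bash
cat > fit2.py <<'E'
from h import *
from scipy.optimize import least_squares
def world(q,P,e,yaw):  # rotate about bars' midpoint (82 above tips)
    b=np.array([0,0,.082]); 
    return e+R.from_euler('z',yaw,degrees=True).apply(R.from_euler('xyz',[q[3],q[5],q[4]]).apply(np.array(P)-b)+np.array(q[:3]))
def fit(T,S,pts,e,yaw,fixy=False):
    m={'T':T,'S':S}
    def res(q):
        q=q.copy(); 
        if fixy:q[1]=0
        return np.concatenate([np.concatenate([px(m[k],world(q,P,e,yaw))-u for k,P,u in pts]),[q[4]*25,q[5]*25]])
    r=least_squares(res,[0,0,-.005,0,0,0])
    print('bars mid vs TCP mm',(r.x[:3]*1000).round(1),'roll,yaw,pitch',np.degrees(r.x[3:]).round(1)); print(res(r.x)[:-2].reshape(-1,2).round(1).tolist())
    print('tips a,b',[world(r.x,[0,y,0],e,yaw).round(4).tolist() for y in (-.0145,.0145)])
    return r.x
E
python3 - <<'E'
from fit2 import *
T=shot('top');S=shot('side')
e=np.array(ctrl.get_state()['eef_pos'])
sc=lambda x,y:np.array([200+x/8-.5,190+y/8-.5]); tc=lambda x,y:np.array([98+(x-400)/8-.5,172+y/8-.5])
pts=[('S',[.025,.0239,.0034],sc(45,418)),('S',[-.025,.0239,.0034],sc(214,498)),('S',[-.025,-.0145,0],sc(303,445)),
('T',[.025,-.0239,.0034],tc(603,128)),('T',[-.025,-.0239,.0034],tc(537,325)),('S',[-.023,-.0145,.082],sc(322,132))]
for f in (0,1): q=fit(T,S,pts,e,-13.85,f)
for P in ([-.023,.0145,.082],[-.023,-.0145,.082],[.023,-.0145,.082]): print(((px(S,world(q,P,e,-13.85))-[200,190]+.5)*8).round())
print((px(S,e)-[200,190]+.5)*8)
E
```

```text
bars mid vs TCP mm [-2.7  2.6 -3.1] roll,yaw,pitch [5.2 1.5 0.3]
[[-0.6, -0.1], [-1.2, 0.3], [1.1, -0.2], [-0.2, 0.1], [0.5, 0.5], [0.1, -0.1]]
tips a,b [[0.5445, 0.2897, 0.1922], [0.5507, 0.3179, 0.1948]]
bars mid vs TCP mm [  -1.5 -428.2   -4.1] roll,yaw,pitch [7.3 1.6 1. ]
[[-0.6, -0.1], [-1.3, 0.0], [0.9, 0.2], [-0.1, 0.2], [0.7, 0.5], [0.6, -0.4]]
tips a,b [[0.4422, -0.1258, 0.1911], [0.4483, -0.0977, 0.1948]]
[1195. -428.]
[1237. -446.]
[1102. -481.]
[200.79311759  98.33847632]
```

To row units: 28 mm / 750 = 0.0373, 22 mm / 750 = 0.0293, -5.5 degrees / 120 = -0.0458.

{"method": "send_rows", "body": {"rows": "-0.0083 0 0 0 0 0 -1;-0.025 0 0 0.0013 -0.0013 0 -1;-0.0417 0 0 0.0027 -0.002 0 -1;-0.0458 0 0 0.0027 -0.002 0.0133 -1;-0.0458 0 0 0.0027 -0.002 0.0293 -1;-0.0458 0 0 0.0027 -0.002 0.0373 -1;-0.0458 0 0 0.0027 -0.002 0.0373 -1;-0.0458 0 0 0.0027 -0.002 0.0373 -1"}}

```text
time: 17.42
eef_pos: [0.5509, 0.2941, 0.2506]
tcp_rot: [0.992, -0.12, -0.006, 0.048]
contact_force: [-0.2, -0.3, -0.7]
opening: 0.413
finger_force: 35.2
```

```bash
python3 - <<'E'
from h import *
T=shot('top');S=shot('side'); st()
big=lambda im,x,y,a,b,f:cv2.resize(im['color'][y:y+b,x:x+a,::-1],None,fx=f,fy=f,interpolation=0)
o=np.hstack([big(S,195,200,60,72,8),big(T,98,172,35,72,8)]); o=np.clip(o.astype(float)*1.5,0,255).astype('uint8')
cv2.imwrite('pics/zoom2.png',o)
E
```

```text
{'time': 17.525, 'qpos': [0.3573, 0.2113, 1.6731, -0.0821, 1.3111, 2.1919], 'dq': [0.0015, -0.0008, -0.0008, 0.0026, -0.0001, -0.0023], 'joint_efforts': [-0.0058, -37.956, -29.4881, -0.1913, 0.1431, -0.0002], 'eef_pos': [0.551, 0.2942, 0.251], 'tcp_rot': [0.9916, -0.1199, -0.0053, 0.0474], 'contact_force': [-0.6366, -0.0852, -1.8439], 'wrist_torque': [0.1205, -0.0203, -0.0064], 'finger_force': 35.2307, 'opening': 0.4179}
```

View pics/zoom2.png

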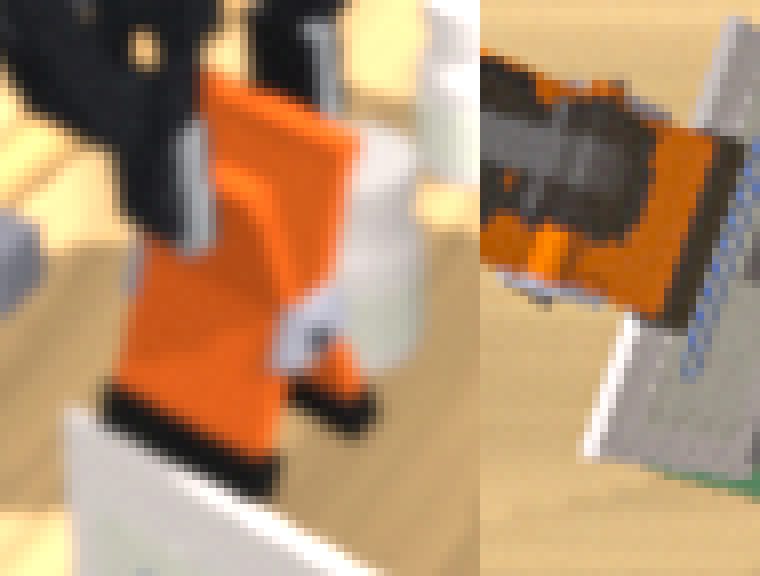

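```bash
python3 - <<'E'
from fit2 import *
T=shot('top');S=shot('side')
e=np.array(ctrl.get_state()['eef_pos'])
sc=lambda x,y:np.array([195+x/8-.5,200+y/8-.5]); tc=lambda x,y:np.array([98+(x-480)/8-.5,172+y/8-.5])
pts=[('S',[.025,.0239,.0034],sc(103,425)),('S',[-.025,.0239,.0034],sc(258,497)),('S',[-.025,-.0145,0],sc(347,437)),
('T',[.025,-.0239,.0034],tc(748,138)),('T',[-.025,-.0239,.0034],tc(690,327)),('S',[-.023,-.0145,.082],sc(355,150))]
q=fit(T,S,pts,e,-13.8)
ax=R.from_euler('z',-13.8,degrees=True)
card=np.array([.548,.2967,.14])
tip=world(q,[0,0,0],e,-13.8); print('tips rel. card, card axes mm',(ax.inv().apply(tip-card)*1000).round(1))
for P in (T,S):
  print([ (px(P,card+ax.apply([x,0,0]))).round(1).tolist() for x in (-.06,.06)])
# predicted clip-based near bar
print(((px(S,world(q,[-.023,.0145,.082],e,-13.8))-[195,200]+.5)*8).round())
E
```

```text
bars mid vs TCP mm [-1.5  0.1 -4.3] roll,yaw,pitch [1.2 1.4 0.1]
[[-1.2, -0.6], [-0.6, 1.0], [1.4, -0.0], [0.1, 0.0], [0.3, 0.5], [-0.1, -0.5]]
tips a,b [[0.5467, 0.2822, 0.1644], [0.5529, 0.3105, 0.1649]]
tips rel. card, card axes mm [ 1.9  0.1 24.7]
[[111.7, 228.8], [129.6, 173.4]]
[[249.1, 276.3], [203.2, 250.6]]
[272. 201.]
```

The jaws now straddle the card line. In the side crop the near pad's bottom edge runs (103,425)–(258,497), just above the card's edge, and the fit puts the tips 25 mm above the edge and centred.

```bash
python3 - <<'E'
from h import *
s=ctrl.get_state(); A=R.from_quat(s['tcp_rot']); print(s['time'],(A.inv().apply(R.from_euler('z',-13.8,degrees=True).apply([-.0019,0,-.0347]))*1000).round(1))
E
```

```text
17.625 [-1.9 -3.3 34.5]
```

To row units: 34.5 mm / 750 = 0.046, -3.3 mm / 750 = -0.0044.

{"method": "send_rows", "body": {"rows": "0 0 0 -0.0013 -0.0007 0.0067 -1;0 0 0 -0.0027 -0.0013 0.0147 -1;0 0 0 -0.0027 -0.0023 0.024 -1;0 0 0 -0.0027 -0.0032 0.0333 -1;0 0 0 -0.0027 -0.0039 0.04 -1;0 0 0 -0.0027 -0.0043 0.0447 -1;0 0 0 -0.0027 -0.0044 0.046 -1;0 0 0 -0.0027 -0.0044 0.046 -1"}}

```text
time: 18.62
eef_pos: [0.5489, 0.2946, 0.2158]
tcp_rot: [0.992, -0.12, -0.006, 0.048]
contact_force: [-0.1, 0.9, -1.3]
opening: 0.415
finger_force: 35.2
```

```bash
python3 - <<'E'
from h import *
T=shot('top');S=shot('side'); st()
big=lambda im,x,y,a,b,f:cv2.resize(im['color'][y:y+b,x:x+a,::-1],None,fx=f,fy=f,interpolation=0)
o=np.hstack([big(S,190,205,65,74,8),big(T,100,168,35,74,8)]); o=np.clip(o.astype(float)*1.5,0,255).astype('uint8')
cv2.imwrite('pics/zoom3.png',o)
E
```

```text
{'time': 18.725, 'qpos': [0.3591, 0.2379, 1.7074, -0.0834, 1.2511, 2.1988], 'dq': [0.0002, -0.0006, -0.0007, -0.0022, -0.0, -0.001], 'joint_efforts': [-0.0028, -38.3822, -28.8431, -0.1872, 0.1453, -0.0001], 'eef_pos': [0.549, 0.2946, 0.216], 'tcp_rot': [0.9916, -0.1198, -0.0055, 0.0475], 'contact_force': [0.2023, -0.0145, -1.8801], 'wrist_torque': [0.0831, -0.0449, 0.0077], 'finger_force': 35.2309, 'opening': 0.4164}
```

View pics/zoom3.png

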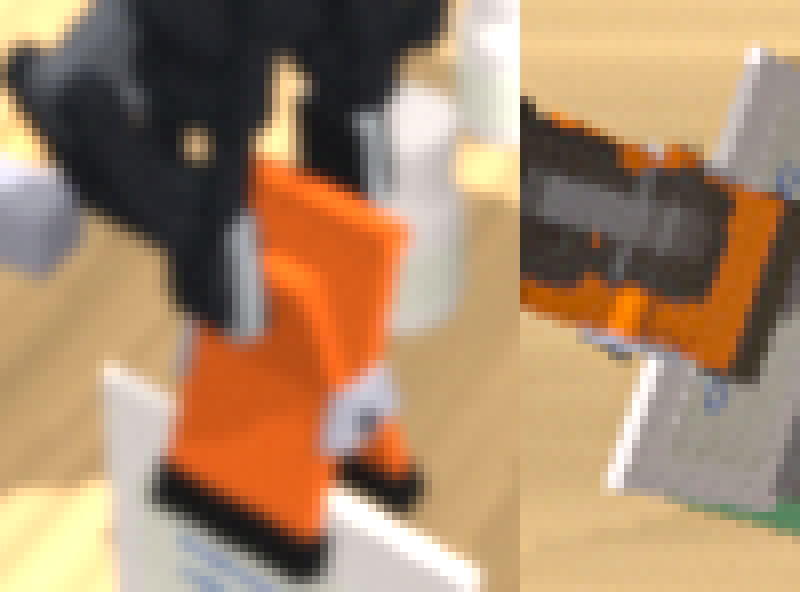

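The near jaw is in front of the card and the far jaw behind it, with the edge between them. The card's corner at (203,250) hasn't moved, and the force reading is unchanged from free hold.

```bash
python3 -c "
from plant import ctrl
print(ctrl.sign_off())"
```

```text
the job is handed in; nothing more can be done
None
```

I handed the job in at about 19 s: the lid lies flat in the middle of the mat, and the arm holds the clip squeezed open over the middle of the card's top edge, tips about 10 mm below it, with no sign of contact in the forces or the last picture.

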